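Enable the laser with its safety key

TASK

Switch the laser's control unit on: reach through the round port of the grey key safe, lift the red-handled key off its pedestal and push it fully home in the brass key switch while the switch is still at off. Then turn the key clockwise all the way to on (the green mark) and leave it standing there in the switch. Leave the thread spool, the dye bottle and the cement tin where they stand.

Things in the scene. Friction and masses are not known exactly. Their poses are not given: they have to be found in the camera images.
- key: Loose safety key, 96 mm long, about 60 g, upright in the safe. Origin on its axis at the underside of its steel shoulder (34 x 22 x 5 mm); z up along the key, x along the width of blade and handle, y across their thickness. Steel blade 18 (x) x 8 (y) mm, to 42 mm below the origin, its end rounded across the width; above the shoulder a neck 22 x 12 mm to z 13 mm, then the red handle.
- key_bow (a point): Middle of the key's red plastic handle, 33 mm above the key's origin: where to grip. Axes as the key's. The handle is 50 mm wide (x), 14 mm thick (y) and reaches from 21 mm below this point to 21 mm above; grip it across its thickness (along y). A half turn of the key about z makes no difference to its fit in the switch.
- key_tip (a point): Lower end of the key's blade on its axis, 42 mm below the key's origin. Axes as the key's.
- key_safe: Fixed grey steel box 194 x 194 x 108 mm; origin at the centre of its underside, axes along its sides. At its centre a yellow pedestal (50 x 44 mm, top 50 mm above the bench) with a slot 21 (x) x 11 (y) mm in which the blade hangs, free to lift straight up; the key's shoulder rests on the pedestal, the top of its handle 4 mm below the top of the safe.
- port (a point): Centre of the round port in the top of the key safe, at the level of its top plate (108 mm above the bench); 150 mm in diameter, plate 6 mm thick, with a rubber ring 2.5 mm high round it. The key stands on its axis.
- control_unit: Fixed control unit of the laser: black box with blue top, 152 x 192 mm, 70 mm high; origin at the centre of its underside, axes along its sides. The brass key switch is in its top at x -10, y +35 mm, axis vertical. A white mark on the top (towards the unit's +x from the switch) stands for off, a green one 60 degrees clockwise from it for on.
- key_slot (a point): Middle of the slot's mouth in the brass rotor (49 mm across) of the key switch, on its axis, at the rotor's face, 72 mm above the bench. Turns with the rotor; x along the slot, z up. Slot 20 (x) x 10 (y) mm, 48 mm deep, countersunk over its top 4 mm to 26 x 16 mm. Fully home, the key's shoulder rests on the face and its tip is 42 mm below it.
- key_switch (a joint): Angle of the rotor: 0 at off, where it starts, 1.047 (60 degrees) at on, a hard stop; grows clockwise as seen from above. Stays where it is left; friction 0.08 N m. The blade has about 0.1 rad of play in the slot, so turn the key some 1.2 rad to bring the rotor to its stop.
- thread_spool: Bystander: spool of cream thread, 52 x 61 x 68 mm, standing near the key safe. Origin at the centre of its underside.
- dye_bottle: Bystander: red-brown dye bottle with a white cap and label, 39 mm in diameter, 93 mm tall, standing near the key safe. Origin at the centre of its underside.
- cement_tin: Bystander: yellow cement tin with a red cap, 62 mm in diameter, 102 mm tall, standing near the control unit. Origin at the centre of its underside.
- snap_press: Obstacle: fixed green hand press with a ball lever that always stands near the front of the table between the two boxes, about 200 mm (along x) x 150 mm (along y) and 359 mm tall. Origin at the centre of its underside.
Mind the look-alikes: they are no part of the job. What is meant by the key is not purple or turquoise, and is the smaller of those in its own colour.

How it is judged:
By the outcome, as a careful person would: the job done as asked, in the order asked, and still so for the second after the job is handed in, with the robot touching nothing.
It also fails if it takes over 56 s, if anything falls off the work surface, if the arm or the gripper's body presses on something with over 40 N, if the wrist force passes 120 N, or if a joint passes its speed limit or range.

ROBOT

A 6-joint arm with a two-finger parallel gripper is mounted at the origin on a cart in front of the work surface, level with it; the furniture and walls round the work are solid. World frame = base frame: x ahead of the robot, y to its left, z up, the work surface at z = 0. Lengths are in m, angles in rad, forces in N, time in s.
With the tool pointing down it reaches from about 0.425 to 0.95 m from the base axis. Payload 3.5 kg.
Tool frame: the origin (TCP) lies midway between the tips of the shut fingers; the grasp point (between the pads) lies 19 mm behind it (ctrl.hold_point_z is the distance from the TCP to the grasp point, in m); z points along the fingers, y is the line along which they close (so a half turn about z gives the same grasp; the last joint's range is limited). The gripper opens to 85 mm and grips with 20 to 120 N. Pads are 22 mm wide; open, the fingers measure 114 mm over their backs; the gripper's body (76 mm by 85 mm) begins 54 mm behind the grasp point. The pads swing forward as they close: fully open they stand 13 mm farther back than shut.
Start: joints at [-1.351, 0.286, 1.577, -0, 1.279, -0.15], TCP at [0.244, -0.629, 0.231] pointing down, gripper open.
Joint ranges: [-2.77, 2.77], [-0.9, 2.22], [0.21, 2.48], [-1.53, 4.67], [0.24, 2.81], [-2.84, 2.84]. Speed limits (rad/s): [2.79, 2.79, 3.14, 3.14, 3.14, 3.14].

INTERFACE

Orientations are given as a unit quaternion [x, y, z, w].
In Python, from plant import readout, cams, sign_off, ctrl gives the robot as it stands. The module is installed in compiled form; this text tells all that it offers.
- The arm moves only by the tool step_arm, never from a script. Its argument "increments" is a list of rows, each a list of 2 entries, a list of its own where there are three numbers: the shift along the world's x, y, z in mm, then the turn, a rotation vector about the world's x, y, z in rad. In form: [[[x, y, z], [rx, ry, rz]], ...]. A call has 1 to 8 rows; each row shifts and turns the commanded pose from where the row before left it; what a row does not reach is not made up. A row lasts 1/12 s, in which the tool goes at most 41.7 mm and 7.16 degrees, less where a joint would pass 70% of its speed; a pose out of reach is approached as far as the arm can. A call is refused whole if a number of a shift passes 41.7 or a number of a turn 0.125, either way. A call with a gripper value outside its range is refused whole. "fingers" is the opening, from -1 (shut) to 1 (fully open), set as the call begins (left out, the last holds). The fingers move at their own pace and stop on an object; "grip_force" is the grip in N (left out, the last holds). Time passes only in rows, so rows that do not move let the fingers close. It gives the time, the measured TCP pose, the force, the opening and the grip force at its end, in the units of the state.
- readout.get_state(): the state, without advancing time (a new reading comes with each control period).
- cams.read_camera(name): name is "scene" or "top" or "wrist"; returns the picture (400x640x3 uint8, red, green, blue); there is no depth.
- cams.get_calibration(name): a dict with "fx", "fy", "cx", "cy" (pixels), "distortion" ([k1, k2, p1, p2, k3] as OpenCV has them; the pictures are not rectified), "eye" and "rotation" of the camera in the world; the wrist camera has in their place "T_tool_cam" (4x4, takes a point from camera to tool coordinates, whose origin is the TCP and whose axes are the flange's). Camera axes: x right, y up, looking along -z (the intrinsics and any distortion apply to the point x, -y, -z); pixel columns grow to the right and rows downward; lengths in m; the calibration is good to about 2 mm. A picture is of the moment at which its call begins: read the wrist's pose just before it. get_calibration takes no time and is no camera call.
- sign_off(): hands the job in; it is judged then, once.
The state is a dict: "time": time; "qpos": joint angles; "dq": joint speeds; "joint_efforts": joint torques, N m; "eef_pos": TCP position; "tcp_rot": TCP orientation; "contact_force": force on the tool from outside, world axes, zero at the start; "wrist_torque": the same for the moment, N m; "opening": opening from 0.0 (shut) to 1.0 (fully open); "finger_force": force on a finger pad.
Only numpy, scipy, OpenCV 4.12 (cv2) and the standard library are available. Lean on these libraries where they do the work, as an engineer would, in place of code of your own. Each camera call takes 0.05 s, during which the arm holds its last target. There are 200 camera calls.

## Working session

There is one attempt and no reset: what is moved stays moved. The work goes in short steps, Python scripts to look and compute and a tool call to move; the robot and the scene stay as the last step left them, time stands still between calls to the robot, and variables do not carry over. Pictures are saved under pics/ and viewed, at most 10 in all, crops included, and the job is handed in when it is done.

Besides the shell and the picture viewer there is one more tool, called after ">>>" as a command line: name --argument value ..., lists and objects as JSON in quotes. step_arm: Moves the arm, as the interface text tells. Its arguments: {"type":"object","properties":{"increments":{"type":"array","items":{"type":"array"}},"fingers":{"type":"number"},"grip_force":{"type":"number"}},"required":["increments"]}

```bash
mkdir -p pics; python3 - <<'E'
from plant import readout,cams,ctrl
import cv2
s=readout.get_state();print(s)
print(ctrl.hold_point_z)
for n in("scene","top","wrist"):
    im=cams.read_camera(n);cv2.imwrite(f"pics/{n}0.png",im[:,:,::-1]);print(n,cams.get_calibration(n))
E
```

```text
{'time': 0.0, 'qpos': array([-1.35099652e+00,  2.87204145e-01,  1.57818743e+00,  6.17379468e-06,
        1.27856280e+00, -1.49968423e-01]), 'dq': array([-7.51468393e-04, -1.04309490e-03, -2.14796040e-05, -6.52186458e-05,
       -1.72420710e-03,  8.13828961e-05]), 'joint_efforts': array([ 1.02659858e-03, -4.05977511e+01, -2.92628235e+01, -5.55326051e-05,
        5.79300613e-03,  3.50890602e-06]), 'eef_pos': array([ 0.24384954, -0.62871463,  0.22991585]), 'tcp_rot': array([ 9.82957040e-01,  1.83831618e-01, -3.82691192e-05, -1.18024691e-03]), 'contact_force': array([-0.24332467,  0.18510111, -0.88379023]), 'wrist_torque': array([ 0.06215661,  0.01527338, -0.02264854]), 'finger_force': 0.0, 'opening': 1.001341083976705}
0.0187
scene {'fx': 408.785104065807, 'fy': 408.785104065807, 'cx': 327.94874419992607, 'cy': 200.30474437763817, 'distortion': array([-0.09173401,  0.        ,  0.        ,  0.        ,  0.        ]), 'eye': array([1.46862413, 0.13064421, 0.7976239 ]), 'rotation': array([0.28253632, 0.33634962, 0.67450806, 0.59336417])}
top {'fx': 500.99800897844597, 'fy': 500.99800897844597, 'cx': 311.33026297299494, 'cy': 197.93279587502903, 'distortion': array([0.05389912, 0.        , 0.        , 0.        , 0.        ]), 'eye': array([ 0.26521597, -0.00262939,  1.51298347]), 'rotation': array([-0.06595193,  0.0654814 ,  0.70879938, -0.69926101])}
wrist {'fx': 351.7525993216372, 'fy': 351.7525993216372, 'cx': 330.71696335081816, 'cy': 206.81741203614303, 'distortion': array([-0.06746545,  0.        ,  0.        ,  0.        ,  0.        ]), 'T_tool_cam': array([[ 3.56831016e-04,  9.53734735e-01,  3.00649177e-01,
         7.80289480e-02],
       [ 9.99999934e-01, -3.20990809e-04, -1.68604848e-04,
         4.43315045e-05],
       [-6.42986775e-05,  3.00649217e-01, -9.53734787e-01,
        -1.42149674e-01],
       [ 0.00000000e+00,  0.00000000e+00,  0.00000000e+00,
         1.00000000e+00]])}
```

View pics/scene0.png

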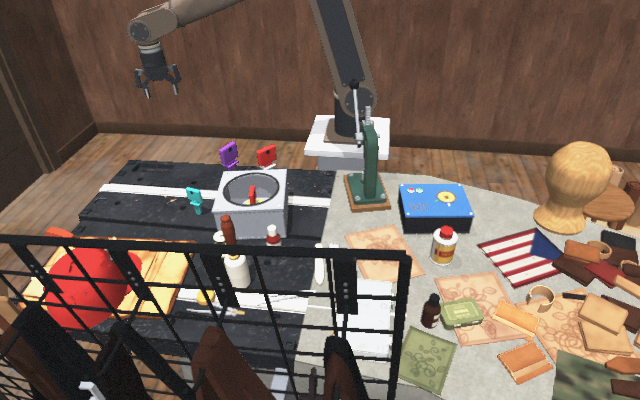

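View pics/top0.png

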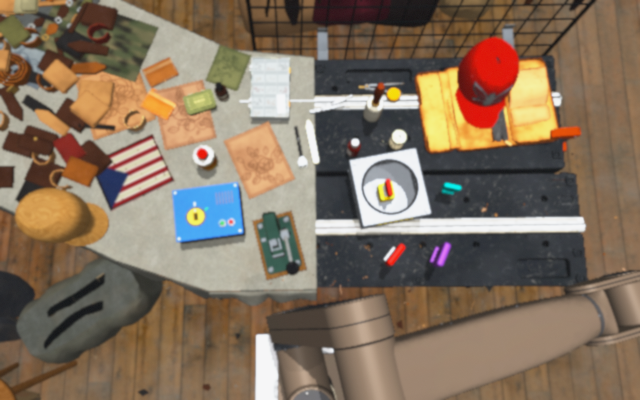

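The scene shows the safe at about (252,200) with a red key inside, the blue unit at (437,203) and the press at (368,170). The top view shows the safe centre at about (390,187), the unit at (208,212) and the brass switch at (196,216).

Candidates in the top view are red in the safe at (388,187), red outside at (395,254), purple at (441,254) and turquoise at (452,187). The red one in the safe looks smaller and is in the port, so I'll confirm it in an enlarged crop.

```bash
cat > h.py <<'E'
import numpy as np, cv2
from scipy.spatial.transform import Rotation as R
from plant import readout,cams,ctrl
def cam(n,s=None):
    c=cams.get_calibration(n); K=np.array([[c['fx'],0,c['cx']],[0,c['fy'],c['cy']],[0,0,1]])
    if n=='wrist':
        T=np.array(c['T_tool_cam']); Rt=R.from_quat(s['tcp_rot']).as_matrix()
        return K,c['distortion'],Rt@T[:3,:3],s['eef_pos']+Rt@T[:3,3]
    return K,c['distortion'],R.from_quat(c['rotation']).as_matrix(),np.array(c['eye'])
def plane(C,px,z):
    K,D,Rm,e=C
    u=cv2.undistortPoints(np.array(px,float).reshape(-1,1,2),K,D).reshape(-1,2)
    d=np.c_[u[:,0],-u[:,1],-np.ones(len(u))]@Rm.T
    return e+d*((z-e[2])/d[:,2])[:,None]
def mask(im,lo,hi):
    return cv2.inRange(cv2.cvtColor(im,cv2.COLOR_RGB2HSV),np.array(lo),np.array(hi))
def red(im): return mask(im,(0,150,70),(8,255,255))|mask(im,(172,150,70),(180,255,255))
def comps(m,amin=15):
    return sorted([c for c in cv2.findContours(m,cv2.RETR_EXTERNAL,cv2.CHAIN_APPROX_NONE)[0] if cv2.contourArea(c)>=amin],key=cv2.contourArea,reverse=True)
E
python3 - <<'E'
from h import *
im=cv2.imread('pics/top0.png')[:,:,::-1].copy();C=cam('top')
for nm,m,z in(('blue',mask(im,(95,120,90),(120,255,255)),.07),('yel',mask(im,(22,120,120),(35,255,255)),.07),('red',red(im),.10)):
  for c in comps(m,20)[:8]:
    r=cv2.minAreaRect(c);b=plane(C,cv2.boxPoints(r),z);ctr=plane(C,[r[0]],z)[0]
    if not(150<r[0][0]<470 and 150<r[0][1]<280):continue
    e=b[1]-b[0];f=b[2]-b[1];print(nm,np.round(r[0]),ctr.round(3),np.linalg.norm(e).round(3),np.linalg.norm(f).round(3),np.degrees(np.arctan2(e[1],e[0])).round(1))
m=mask(im,(0,0,185),(180,40,255));m[:145]=0;m[225:]=0;m[:,:345]=0;m[:,435:]=0
m=cv2.morphologyEx(m,cv2.MORPH_OPEN,np.ones((5,5)))
c=comps(m)[0];r=cv2.minAreaRect(c);b=plane(C,cv2.boxPoints(r),.108);print('safe',b.round(3),b.mean(0),r)
a=cv2.resize(im[140:280,340:470],None,fx=4,fy=4,interpolation=cv2.INTER_CUBIC)
cv2.imwrite('pics/crop1.png',a[:,:,::-1])
E
```

```text
blue [207. 212.] [0.498 0.299 0.07 ] 0.199 0.156 -83.2
yel [195. 216.] [0.487 0.335 0.07 ] 0.046 0.044 -90.8
yel [386. 192.] [ 0.552 -0.221  0.07 ] 0.044 0.048 -90.8
red [396. 255.] [ 0.366 -0.237  0.1  ] 0.075 0.022 -38.8
red [202. 154.] [0.667 0.313 0.1  ] 0.023 0.027 -90.7
red [388. 187.] [ 0.559 -0.225  0.1  ] 0.012 0.044 -81.2
safe [[ 0.64  -0.114  0.108]
 [ 0.678 -0.313  0.108]
 [ 0.482 -0.34   0.108]
 [ 0.445 -0.147  0.108]] [ 0.56119391 -0.22853383  0.108     ] ((389.90386962890625, 186.51922607421875), (68.05229949951172, 69.42510223388672), 78.69007110595703)
```

View pics/crop1.png

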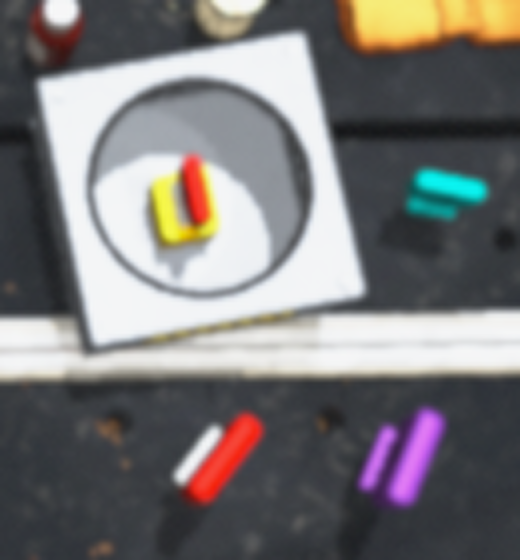

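The crop confirms that the red key standing in the port, crop (193,190), is the one meant. Its handle is about 45–50 mm, while the red one outside, crop (225,460), is about 75 mm and so a look-alike. I'll use the half-turned grasp so joint 6 has range for the 60° turn.

>>> step_arm --increments '[[[13.2,16.8,6],[0,0,0.122]],[[13.2,16.8,6],[0,0,0.122]],[[13.2,16.8,6],[0,0,0.122]],[[13.2,16.8,6],[0,0,0.122]],[[13.2,16.8,6],[0,0,0.122]],[[13.2,16.8,6],[0,0,0.122]],[[13.2,16.8,6],[0,0,0.122]],[[13.2,16.8,6],[0,0,0.122]]]' --fingers 1

```text
time: 0.82
eef_pos: [0.35, -0.4938, 0.2791]
tcp_rot: [0.78, 0.626, 0.0, -0.0]
contact_force: [0.8, -0.1, 0.1]
opening: 0.999
finger_force: 0.0
```

>>> step_arm --increments '[[[13.2,16.8,6],[0,0,0.122]],[[13.2,16.8,6],[0,0,0.122]],[[13.2,16.8,6],[0,0,0.122]],[[13.2,16.8,6],[0,0,0.122]],[[13.2,16.8,6],[0,0,0.122]],[[13.2,16.8,6],[0,0,0.122]],[[13.2,16.8,6],[0,0,0.122]],[[13.2,16.8,6],[0,0,0.122]]]'

```text
time: 1.48
eef_pos: [0.4556, -0.3595, 0.3272]
tcp_rot: [0.396, 0.918, 0.0, -0.0]
contact_force: [0.6, -0.8, 1.6]
opening: 0.999
finger_force: 0.0
```

>>> step_arm --increments '[[[13.2,16.8,0],[0,0,0.122]],[[13.2,16.8,0],[0,0,0.122]],[[13.2,16.8,0],[0,0,0.122]],[[13.2,16.8,0],[0,0,0.122]],[[13.2,16.8,0],[0,0,0.122]],[[13.2,16.8,0],[0,0,0.122]],[[13.2,16.8,0],[0,0,0.122]],[[13.2,16.8,0],[0,0,0.122]]]'

```text
time: 2.15
eef_pos: [0.5612, -0.2251, 0.3268]
tcp_rot: [-0.081, 0.997, 0.0, -0.0]
contact_force: [-0.7, -1.3, -0.2]
opening: 1.002
finger_force: 0.0
```

```bash
python3 - <<'E'
from h import *
s=readout.get_state();im=cams.read_camera('wrist');C=cam('wrist',s)
cv2.imwrite('pics/w1.png',im[:,:,::-1]);print(s['eef_pos'])
q=R.from_quat(s['tcp_rot']).as_matrix();print('tool yaw',np.degrees(np.arctan2(q[1,0],q[0,0])),q[:,2])
for nm,m,z in(('red',red(im),.104),('yel',mask(im,(22,120,120),(35,255,255)),.05)):
  for c in comps(m,60)[:6]:
    r=cv2.minAreaRect(c);b=plane(C,cv2.boxPoints(r),z);e=b[1]-b[0];f=b[2]-b[1]
    print(nm,np.round(r[0]),b.mean(0).round(4),np.linalg.norm(e).round(4),np.linalg.norm(f).round(4),np.degrees(np.arctan2(e[1],e[0])).round(1))
E
```

```text
[ 0.56115644 -0.22511083  0.32684461]
tool yaw -170.70331407710805 [-7.03002016e-04  4.15206640e-04 -9.99999667e-01]
red [ 89. 299.] [ 0.7697 -0.497   0.104 ] 0.1283 0.1535 169.7
red [ 32. 358.] [ 0.8853 -0.5907  0.104 ] 0.176 0.0455 142.3
red [325. 171.] [ 0.5625 -0.2308  0.104 ] 0.012 0.0464 101.5
yel [190. 266.] [ 0.7294 -0.3883  0.05  ] 0.0732 0.0506 173.6
yel [326. 162.] [ 0.5614 -0.2305  0.05  ] 0.0415 0.0514 101.3
```

View pics/w1.png

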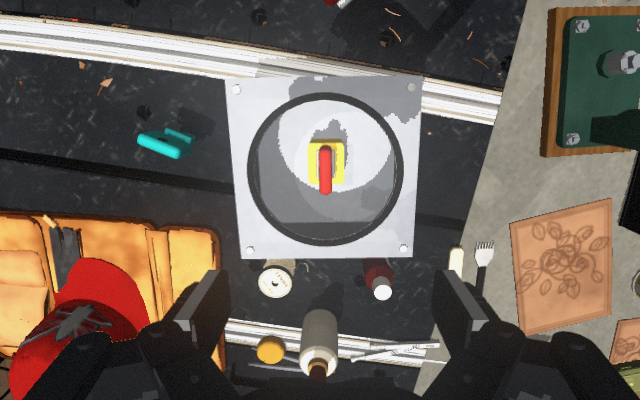

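The wrist view shows the key at (325,171) over the yellow pedestal, the spool at (275,280) and the bottle at (378,280) outside the safe. I'll go lower and refine.

>>> step_arm --increments '[[[0,-2,-30],[0,0,0.01]],[[0,-1,-30],[0,0,0.01]],[[0,-1,-30],[0,0,0]],[[0,0,-30],[0,0,0]],[[0,0,0],[0,0,0]],[[0,0,0],[0,0,0]]]'

```text
time: 2.7
eef_pos: [0.5596, -0.2295, 0.2052]
tcp_rot: [-0.088, 0.996, 0.002, -0.002]
contact_force: [0.1, -0.0, 0.7]
opening: 1.002
finger_force: 0.0
```

```bash
cat > m.py <<'E'
from h import *
s=readout.get_state();im=cams.read_camera('wrist');C=cam('wrist',s)
q=R.from_quat(s['tcp_rot']).as_matrix();print(s['eef_pos'],'tool yaw',np.degrees(np.arctan2(q[1,0],q[0,0])))
for nm,m,z in(('red',red(im),.104),('yel',mask(im,(22,120,120),(35,255,255)),.05)):
  for c in comps(m,150)[:6]:
    r=cv2.minAreaRect(c);b=plane(C,cv2.boxPoints(r),z);e=b[1]-b[0];f=b[2]-b[1]
    if abs(r[0][0]-330)<60: print(nm,np.round(r[0]),b.mean(0).round(4),np.linalg.norm(e).round(4),np.linalg.norm(f).round(4),np.degrees(np.arctan2(e[1],e[0])).round(1), 'tool',(q.T@(b.mean(0)-s['eef_pos'])).round(4))
# circle of port
g=cv2.cvtColor(im,cv2.COLOR_RGB2GRAY);m=(g<60).astype(np.uint8)*255
for c in comps(m,5000):
    if len(c)>5:
        e=cv2.fitEllipse(c)
        if abs(e[0][0]-330)<60: print('dark',e,plane(C,[e[0]],.1105))
E
python3 m.py
```

```text
[ 0.55955307 -0.22952756  0.20519044] tool yaw -169.93102591440524
red [328. 208.] [ 0.5619 -0.2309  0.104 ] 0.012 0.0472 100.0 tool [-0.0025 -0.0021  0.1012]
yel [328. 188.] [ 0.5602 -0.2311  0.05  ] 0.0408 0.0548 100.0 tool [-0.001  -0.0022  0.1552]
```

>>> step_arm --increments '[[[1.3,-1.5,-24],[0,0,0]],[[0,0,-25],[0,0,0]],[[0,0,-25],[0,0,0]],[[0,0,-25],[0,0,0]],[[0,0,-20],[0,0,0]],[[0,0,-20],[0,0,0]],[[0,0,0],[0,0,0]],[[0,0,0],[0,0,0]]]'

```text
time: 3.42
eef_pos: [0.5631, -0.2323, 0.07]
tcp_rot: [-0.088, 0.996, -0.001, 0.001]
contact_force: [0.1, 0.1, -0.8]
opening: 0.997
finger_force: 0.0
```

>>> step_arm --increments '[[[0,0,0],[0,0,0]],[[0,0,0],[0,0,0]],[[0,0,0],[0,0,0]],[[0,0,0],[0,0,0]],[[0,0,0],[0,0,0]],[[0,0,0],[0,0,0]],[[0,0,0],[0,0,0]],[[0,0,0],[0,0,0]]]' --fingers -1 --grip_force 50

```text
time: 4.08
eef_pos: [0.5624, -0.2319, 0.0689]
tcp_rot: [-0.088, 0.996, -0.0, 0.0]
contact_force: [-0.3, -0.5, 3.1]
opening: 0.154
finger_force: 49.1
```

>>> step_arm --increments '[[[0,0,10],[0,0,0]],[[0,0,10],[0,0,0]],[[0,0,10],[0,0,0]],[[0,0,15],[0,0,0]],[[0,0,20],[0,0,0]],[[0,0,25],[0,0,0]],[[0,0,25],[0,0,0]],[[0,0,25],[0,0,0]]]'

```text
time: 4.75
eef_pos: [0.562, -0.2316, 0.2105]
tcp_rot: [-0.088, 0.996, -0.0, 0.0]
contact_force: [-0.7, -0.5, -1.5]
opening: 0.155
finger_force: 48.7
```

```bash
python3 - <<'E'
from h import *
s=readout.get_state();print(s['finger_force'],s['opening'],s['eef_pos'])
im=cams.read_camera('wrist');cv2.imwrite('pics/w2.png',im[:,:,::-1])
im=cv2.imread('pics/top0.png')[:,:,::-1].copy();C=cam('top')
print('press base',plane(C,[(253,212),(295,205),(306,275),(263,282)],.01).round(3).tolist(),'ball',plane(C,[(293,267)],.35).round(3))
E
```

```text
48.69986593723297 0.15461819997499116 [ 0.56195901 -0.23155394  0.21048164]
press base [[0.507, 0.174, 0.01], [0.527, 0.046, 0.01], [0.316, 0.015, 0.01], [0.298, 0.143, 0.01]] ball [[0.323 0.041 0.35 ]]
```

View pics/w2.png

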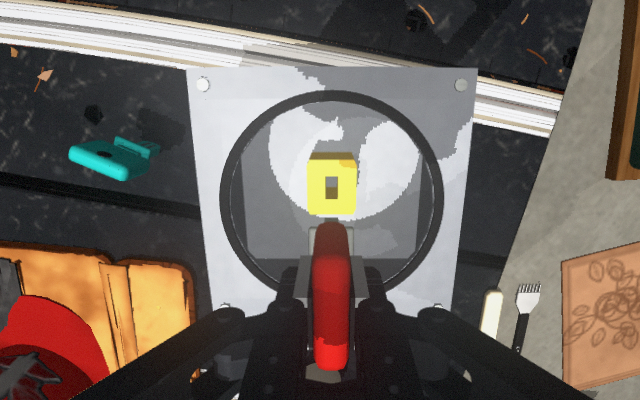

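The key is held square between the pads, with the empty pedestal slot at (331,187). Now I'll lift high and carry it over the press.

>>> step_arm --increments '[[[0,0,31],[0,0,0]],[[0,0,31],[0,0,0]],[[0,0,31],[0,0,0]],[[0,0,31],[0,0,0]],[[0,0,31],[0,0,0]],[[0,0,31],[0,0,0]],[[0,0,31],[0,0,0]],[[0,0,31],[0,0,0]]]'

```text
time: 5.47
eef_pos: [0.5616, -0.2313, 0.4587]
tcp_rot: [-0.088, 0.996, -0.0, 0.0]
contact_force: [0.6, 0.9, -0.7]
opening: 0.162
finger_force: 48.7
```

>>> step_arm --increments '[[[0,14,0],[0,0,0]],[[0,20,0],[0,0,0]],[[0,26,0],[0,0,0]],[[0,26,0],[0,0,0]],[[0,26,0],[0,0,0]],[[0,26,0],[0,0,0]],[[0,26,0],[0,0,0]],[[0,26,0],[0,0,0]]]'

```text
time: 6.13
eef_pos: [0.5615, -0.0401, 0.4565]
tcp_rot: [-0.088, 0.996, -0.0, 0.0]
contact_force: [-0.1, 0.3, -0.9]
opening: 0.157
finger_force: 48.9
```

>>> step_arm --increments '[[[0,28,0],[0,0,0]],[[0,28,0],[0,0,0]],[[0,28,0],[0,0,0]],[[0,28,0],[0,0,0]],[[-4,28,0],[0,0,0]],[[-6,28,0],[0,0,0]],[[-8,28,0],[0,0,0]],[[-8,28,0],[0,0,0]]]'

```text
time: 6.8
eef_pos: [0.5352, 0.1838, 0.4564]
tcp_rot: [-0.088, 0.996, 0.0, 0.0]
contact_force: [-0.1, -0.3, -1.9]
opening: 0.156
finger_force: 48.9
```

>>> step_arm --increments '[[[-9,28,0],[0,0,-0.014]],[[-9,28,0],[0,0,-0.014]],[[-9,28,0],[0,0,-0.014]],[[-8,28,0],[0,0,-0.014]],[[-8,20,0],[0,0,0]],[[-8,20,0],[0,0,0]],[[0,0,0],[0,0,0]]]'

```text
time: 7.38
eef_pos: [0.4829, 0.3374, 0.4564]
tcp_rot: [-0.062, 0.998, 0.001, -0.0]
contact_force: [-0.1, 0.2, 0.4]
opening: 0.156
finger_force: 48.8
```

>>> step_arm --increments '[[[0,0,-28],[0,0,0]],[[0,0,-28],[0,0,0]],[[0,0,-28],[0,0,0]],[[0,0,-28],[0,0,0]],[[0,0,-28],[0,0,0]],[[0,0,-28],[0,0,0]],[[0,0,-28],[0,0,0]],[[0,0,0],[0,0,0]]]'

```text
time: 8.05
eef_pos: [0.4818, 0.3322, 0.253]
tcp_rot: [-0.06, 0.998, -0.002, -0.006]
contact_force: [-1.0, -1.2, -2.4]
opening: 0.161
finger_force: 48.9
```

```bash
cat > sw.py <<'E'
from h import *
import sys
s=readout.get_state();im=cams.read_camera('wrist');C=cam('wrist',s)
q=R.from_quat(s['tcp_rot']).as_matrix();print(s['eef_pos'],'tool yaw',np.degrees(np.arctan2(q[1,0],q[0,0])))
cv2.imwrite(f'pics/{sys.argv[1]}.png',im[:,:,::-1])
def rep(nm,c,z):
    r=cv2.minAreaRect(c);b=plane(C,cv2.boxPoints(r),z);e=b[1]-b[0];f=b[2]-b[1]
    print(nm,np.round(r[0]),b.mean(0).round(4),np.linalg.norm(e).round(4),np.linalg.norm(f).round(4),np.degrees(np.arctan2(e[1],e[0])).round(1),'tool',(q.T@(b.mean(0)-s['eef_pos'])).round(4))
for c in comps(mask(im,(95,120,90),(120,255,255)),3000): rep('blue',c,.07)
for c in comps(mask(im,(18,90,90),(35,255,255)),800):
    rep('brass',c,.072)
    x,y,w,h=cv2.boundingRect(c); H=np.zeros(im.shape[:2],np.uint8);cv2.drawContours(H,[cv2.convexHull(c)],-1,255,-1)
    d=H&~mask(im,(18,90,90),(35,255,255))
    for k in comps(d,60)[:3]: rep(' hole',k,.072)
for c in comps(red(im),150): rep('red',c,.3)
E
python3 sw.py w3
```

```text
[0.48182765 0.33222873 0.25295646] tool yaw -173.1391945915313
blue [290. 195.] [0.5039 0.2943 0.07  ] 0.1907 0.1521 96.7 tool [-0.0196 -0.0395  0.1829]
brass [329. 190.] [0.4891 0.3309 0.072 ] 0.0465 0.0479 96.9 tool [-0.0093 -0.0014  0.1809]
 hole [329. 190.] [0.4887 0.3309 0.072 ] 0.0094 0.0185 96.9 tool [-0.0089 -0.0014  0.1809]
red [330. 312.] [0.4729 0.3316 0.3   ] 0.0432 0.011 -174.1 tool [ 0.0096  0.0002 -0.0469]
red [599. 373.] [0.4875 0.43   0.3   ] 0.017 0.0281 120.8 tool [-0.0167  0.0962 -0.0477]
red [467. 261.] [0.4495 0.3701 0.3   ] 0.0473 0.0032 116.4 tool [ 0.0282  0.0412 -0.0469]
red [457. 291.] [0.4599 0.3694 0.3   ] 0.037 0.0032 115.9 tool [ 0.0179  0.0393 -0.047 ]
red [505. 327.] [0.471  0.3886 0.3   ] 0.0143 0.0031 116.9 tool [ 0.0046  0.0571 -0.0472]
red [474. 312.] [0.4665 0.3767 0.3   ] 0.0115 0.0031 115.2 tool [ 0.0105  0.0458 -0.0471]
```

View pics/w3.png

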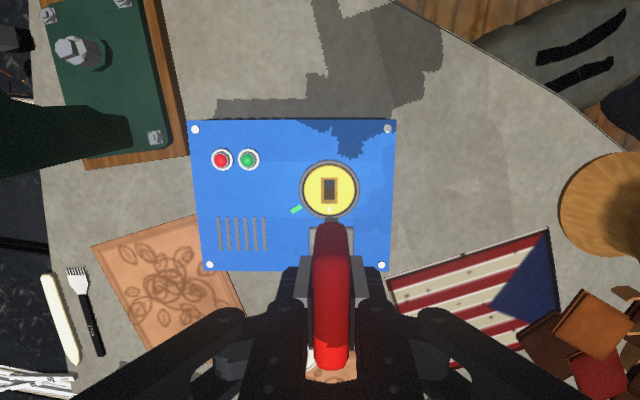

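The slot is at (329,190), lined up with the tool yaw (6.9°). The green mark at (296,209) is clockwise of off. I'll measure the pedestal slot in the earlier grasp view the same way, so the camera bias cancels, and measure the switch again now that the arm is still.

```bash
python3 sw.py w4 | grep -v red; python3 - <<'E'
from h import *
im=cv2.imread('pics/w2.png')[:,:,::-1].copy()
s=dict(eef_pos=np.array([.56196,-.23155,.21048]),tcp_rot=np.array([-.088,.996,0,0]));s['tcp_rot']/=np.linalg.norm(s['tcp_rot']);C=cam('wrist',s);q=R.from_quat(s['tcp_rot']).as_matrix()
m=mask(im,(18,90,60),(35,255,255))
for c in comps(m,800):
    if abs(c[:,0,0].mean()-332)>30:continue
    H=np.zeros(im.shape[:2],np.uint8);cv2.drawContours(H,[cv2.convexHull(c)],-1,255,-1)
    for k in comps(H&~m,60)[:3]:
        r=cv2.minAreaRect(k);b=plane(C,cv2.boxPoints(r),.05);print(r,b.mean(0).round(4),np.linalg.norm(b[1]-b[0]),np.linalg.norm(b[2]-b[1]),'tool',(q.T@(b.mean(0)-s['eef_pos'])).round(4))
E
```

```text
[0.48317607 0.33293438 0.25651264] tool yaw -173.13859754138105
blue [290. 192.] [0.5035 0.2943 0.07  ] 0.1894 0.1521 96.7 tool [-0.017  -0.0402  0.1865]
brass [328. 186.] [0.4893 0.3308 0.072 ] 0.0469 0.0482 96.9 tool [-0.0072 -0.0024  0.1845]
 hole [328. 186.] [0.4879 0.3306 0.072 ] 0.0095 0.0186 96.9 tool [-0.0059 -0.0024  0.1845]
((331.0, 181.0), (10.0, 10.0), 90.0) [ 0.5577 -0.2318  0.05  ] 0.00878135775240214 0.009042101044216187 tool [0.0043 0.0005 0.1605]
```

>>> step_arm --increments '[[[3,-2,-15],[0,0,0]],[[2.5,-1,-25],[0,0,0]],[[0,0,-25],[0,0,0]],[[0,0,-20],[0,0,0]],[[0,0,-15],[0,0,0]],[[0,0,-10],[0,0,0]],[[0,0,0],[0,0,0]],[[0,0,0],[0,0,0]]]'

```text
time: 8.82
eef_pos: [0.4916, 0.3317, 0.1522]
tcp_rot: [-0.06, 0.998, 0.0, 0.001]
contact_force: [0.4, 0.2, -1.2]
opening: 0.159
finger_force: 48.9
```

```bash
python3 - <<'E'
from h import *
import time
im=cams.read_camera('wrist');a=im[120:400,180:500];s=readout.get_state();print(s['eef_pos'],s['tcp_rot'])
sc=cams.read_camera('scene')[150:250,390:490]
cv2.imwrite('pics/w5.png',np.hstack([cv2.resize(a,(457,400)),cv2.resize(sc,(340,400))[:, :]])[:,:,::-1])
E
```

```text
[0.49198661 0.33190735 0.15274664] [-6.00508747e-02  9.98193512e-01  6.55749260e-04  1.78182292e-03]
```

View pics/w5.png

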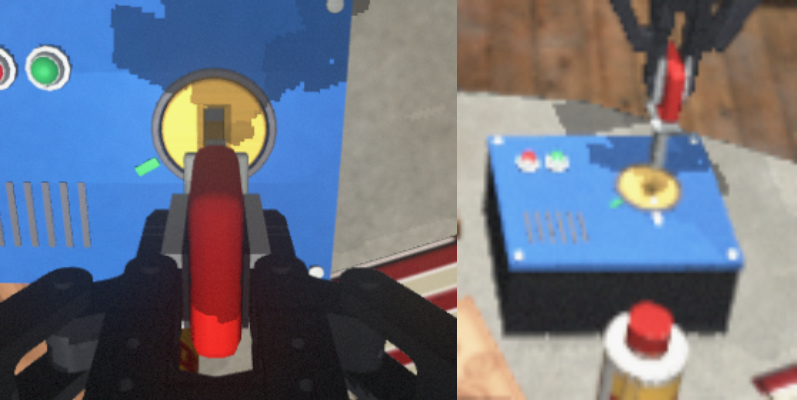

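The key hangs just above the rotor and is laterally centred on it (crop column 215 for both). I'll let the arm settle and measure again.

>>> step_arm --increments '[[[0,0,0],[0,0,0]],[[0,0,0],[0,0,0]],[[0,0,0],[0,0,0]],[[0,0,0],[0,0,0]]]'

```text
time: 9.25
eef_pos: [0.4908, 0.3315, 0.1508]
tcp_rot: [-0.06, 0.998, 0.0, 0.0]
contact_force: [-0.9, -0.3, -0.8]
opening: 0.156
finger_force: 48.9
```

```bash
cat > c.py <<'E'
from h import *
from scipy.optimize import least_squares
def circ(n,zs=.072):
    s=readout.get_state();im=cams.read_camera(n);C=cam(n,s)
    m=mask(im,(18,90,60),(35,255,255))
    if n=='scene': m[:,:425]=0;m[:,470:]=0;m[:180]=0;m[215:]=0
    if n=='top': m[:,:180]=0;m[:,212:]=0;m[:203]=0;m[230:]=0
    cs=comps(m,40)
    if n=='wrist': cs=[c for c in cs if abs(c[:,0,0].mean()-330)<30]
    p=cv2.convexHull(np.vstack(cs[:3]))[:,0]
    w=plane(C,p,zs)[:,:2]
    f=lambda v:np.hypot(*(w-v[:2]).T)-v[2]
    r=least_squares(f,[*w.mean(0),.024],loss='soft_l1',f_scale=.0005)
    print(n,'circle',r.x.round(4),len(w),s['eef_pos'].round(4),s['tcp_rot'].round(4))
if __name__=='__main__':
    circ('wrist');circ('scene');circ('wrist')
    s=readout.get_state();im=cams.read_camera('scene')
    m=red(im);m[:,:400]=0;m[:,480:]=0;m[200:]=0
    print([ (cv2.minAreaRect(c)) for c in comps(m,15)])
    C=cam('scene')
    for c in comps(m,15)[:1]: print(plane(C,[cv2.minAreaRect(c)[0]],s['eef_pos'][2]+.0141))
E
python3 c.py
```

```text
wrist circle [0.4887 0.3308 0.0244] 32 [0.4908 0.3315 0.1508] [-6.010e-02  9.982e-01  1.000e-04  3.000e-04]
scene circle [0.4894 0.3332 0.0226] 10 [0.4907 0.3314 0.1506] [-6.010e-02  9.982e-01  1.000e-04  2.000e-04]
wrist circle [0.4886 0.3308 0.0244] 30 [0.4906 0.3314 0.1505] [-6.010e-02  9.982e-01  0.000e+00  1.000e-04]
[((452.9615478515625, 170.6923065185547), (5.6873674392700195, 19.023263931274414), 11.309932708740234)]
[[0.49180281 0.33593578 0.16446457]]
```

>>> step_arm --increments '[[[-1.9,-1.7,0],[0,0,0]],[[0,0,-5],[0,0,0]],[[0,0,-5],[0,0,0]],[[0,0,-4],[0,0,0]],[[0,0,-3],[0,0,0]],[[0,0,-3],[0,0,0]],[[0,0,-3],[0,0,0]],[[0,0,-3],[0,0,0]]]'

```text
time: 10.12
eef_pos: [0.4887, 0.3297, 0.1239]
tcp_rot: [-0.06, 0.998, -0.0, -0.0]
contact_force: [-0.4, -0.4, -0.5]
opening: 0.157
finger_force: 48.9
```

>>> step_arm --increments '[[[0,0,-2],[0,0,0]],[[0,0,-2],[0,0,0]],[[0,0,0],[0,0,0]],[[0,0,0],[0,0,0]]]'

```text
time: 10.45
eef_pos: [0.4887, 0.3296, 0.1203]
tcp_rot: [-0.06, 0.998, -0.0, -0.0]
contact_force: [-0.7, 0.6, -0.8]
opening: 0.156
finger_force: 48.9
```

It's entering the slot freely: the tip is about 12 mm below the face with no force. I'll continue to home.

>>> step_arm --increments '[[[0,0,-4],[0,0,0]],[[0,0,-4],[0,0,0]],[[0,0,-4],[0,0,0]],[[0,0,-4],[0,0,0]],[[0,0,-4],[0,0,0]],[[0,0,-3],[0,0,0]],[[0,0,-2],[0,0,0]],[[0,0,-1],[0,0,0]]]'

```text
time: 11.12
eef_pos: [0.4885, 0.3295, 0.0937]
tcp_rot: [-0.06, 0.998, -0.0, -0.0]
contact_force: [0.2, 0.7, -0.7]
opening: 0.158
finger_force: 48.9
```

>>> step_arm --increments '[[[0,0,-1],[0,0,0]],[[0,0,-1],[0,0,0]],[[0,0,-1],[0,0,0]],[[0,0,0],[0,0,0]],[[0,0,0],[0,0,0]]]'

```text
time: 11.53
eef_pos: [0.4887, 0.3297, 0.0914]
tcp_rot: [-0.06, 0.998, 0.0, 0.0]
contact_force: [0.4, -0.7, -0.3]
opening: 0.155
finger_force: 48.9
```

>>> step_arm --increments '[[[0,0,-0.7],[0,0,0]],[[0,0,-0.7],[0,0,0]],[[0,0,0],[0,0,0]],[[0,0,0],[0,0,0]]]'

```text
time: 11.87
eef_pos: [0.4889, 0.3298, 0.0908]
tcp_rot: [-0.06, 0.998, 0.0, 0.0]
contact_force: [-1.7, -1.3, 5.5]
opening: 0.154
finger_force: 49.7
```

>>> step_arm --increments '[[[0,0,-0.7],[0,0,0]],[[0,0,0],[0,0,0]],[[0,0,0],[0,0,0]],[[0,0,0],[0,0,0]]]'

```text
time: 12.2
eef_pos: [0.489, 0.3298, 0.0908]
tcp_rot: [-0.06, 0.998, -0.0, 0.0]
contact_force: [-3.3, -1.4, 8.6]
opening: 0.156
finger_force: 50.3
```

```bash
python3 - <<'E'
from h import *
s=readout.get_state();print(s['contact_force'],s['wrist_torque'],s['qpos'])
im=cams.read_camera('wrist');a=im[60:300,180:440]
sc=cams.read_camera('scene')[140:230,400:490]
cv2.imwrite('pics/w6.png',np.hstack([cv2.resize(a,(400,370)),cv2.resize(sc,(370,370))])[:,:,::-1])
E
```

```text
[-3.34616391 -1.40039929  8.58581557] [-0.38136094  0.53806818 -0.0532814 ] [ 4.21526051e-01  2.55402062e-01  1.89076437e+00 -1.89598853e-04
  9.95173922e-01 -1.26951087e+00]
```

View pics/w6.png

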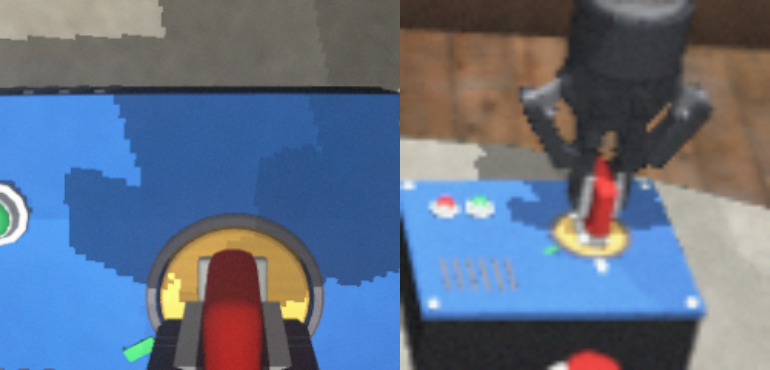

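The key is home: its shoulder rests on the rotor at TCP z 0.0908, as predicted, with 8.6 N contact. Now I'll turn it clockwise.

>>> step_arm --increments '[[[0,0,0.4],[0,0,-0.04]],[[0,0,0],[0,0,-0.06]],[[0,0,0],[0,0,-0.06]],[[0,0,0],[0,0,-0.06]],[[0,0,0],[0,0,-0.06]],[[0,0,0],[0,0,-0.06]],[[0,0,0],[0,0,-0.06]],[[0,0,0],[0,0,-0.06]]]'

```text
time: 12.97
eef_pos: [0.4889, 0.3303, 0.0909]
tcp_rot: [0.17, 0.985, 0.001, 0.0]
contact_force: [-2.6, -0.2, 6.2]
opening: 0.155
finger_force: 49.9
```

>>> step_arm --increments '[[[0,0,0],[0,0,-0.06]],[[0,0,0],[0,0,-0.06]],[[0,0,0],[0,0,-0.06]],[[0,0,0],[0,0,-0.06]],[[0,0,0],[0,0,-0.06]],[[0,0,0],[0,0,-0.06]],[[0,0,0],[0,0,-0.06]],[[0,0,0],[0,0,-0.06]]]'

```text
time: 13.63
eef_pos: [0.4888, 0.3302, 0.0908]
tcp_rot: [0.4, 0.917, 0.0, -0.0]
contact_force: [-2.6, -0.3, 6.9]
opening: 0.159
finger_force: 50.0
```

```bash
python3 - <<'E'
from h import *
s=readout.get_state();q=R.from_quat(s['tcp_rot']).as_matrix();print(s['contact_force'],s['wrist_torque'],s['eef_pos'],np.degrees(np.arctan2(q[1,0],q[0,0]))-186.86)
E
```

```text
[-2.58531197 -0.25206984  6.91453613] [-0.05508305  0.60427592  0.12126677] [0.48881318 0.33022198 0.09083678] -53.974706568223496
```

>>> step_arm --increments '[[[0,0,0],[0,0,-0.05]],[[0,0,0],[0,0,-0.05]],[[0,0,0],[0,0,-0.05]],[[0,0,0],[0,0,-0.05]],[[0,0,0],[0,0,-0.04]],[[0,0,0],[0,0,0]],[[0,0,0],[0,0,0]]]'

```text
time: 14.22
eef_pos: [0.4887, 0.3302, 0.0908]
tcp_rot: [0.505, 0.863, 0.0, -0.0]
contact_force: [-3.3, 0.0, 6.7]
opening: 0.158
finger_force: 50.0
```

```bash
python3 - <<'E'
from h import *
s=readout.get_state();q=R.from_quat(s['tcp_rot']).as_matrix();print(s['contact_force'],s['wrist_torque'],s['eef_pos'],np.degrees(np.arctan2(q[1,0],q[0,0]))-186.86)
E
```

```text
[-3.31318375  0.01202383  6.73695109] [-0.05817916  0.59317181  0.04439395] [0.4887186  0.33021928 0.09080702] -67.57094740289025
```

>>> step_arm --increments '[[[0,0,0],[0,0,-0.03]],[[0,0,0],[0,0,-0.03]],[[0,0,0],[0,0,0]],[[0,0,0],[0,0,0]]]'

```text
time: 14.55
eef_pos: [0.4887, 0.3303, 0.0908]
tcp_rot: [0.53, 0.848, 0.0, -0.0]
contact_force: [-3.1, 0.4, 6.8]
opening: 0.157
finger_force: 50.5
```

```bash
python3 - <<'E'
from h import *
s=readout.get_state();q=R.from_quat(s['tcp_rot']).as_matrix();print(s['contact_force'],s['wrist_torque'],s['eef_pos'],np.degrees(np.arctan2(q[1,0],q[0,0]))-186.86)
E
```

```text
[-3.05891998  0.43734431  6.83386986] [0.13596052 0.66200992 0.682321  ] [0.48867436 0.33031714 0.09082089] -70.83026316374608
```

The torque rose to 0.68 N m at 1.236 rad, so the rotor is at its stop. I'll relax slightly within the play, release and go up.

>>> step_arm --increments '[[[0,0,0.5],[0,0,0.03]],[[0,0,0],[0,0,0]]]'

```text
time: 14.72
eef_pos: [0.4886, 0.3303, 0.0909]
tcp_rot: [0.518, 0.856, 0.0, -0.0]
contact_force: [-1.8, 1.9, 5.4]
opening: 0.16
finger_force: 49.8
```

>>> step_arm --increments '[[[0,0,0],[0,0,0]],[[0,0,0],[0,0,0]],[[0,0,0],[0,0,0]],[[0,0,0],[0,0,0]],[[0,0,0],[0,0,0]],[[0,0,0],[0,0,0]],[[0,0,0],[0,0,0]],[[0,0,0],[0,0,0]]]' --fingers 0.3

```text
time: 15.38
eef_pos: [0.4887, 0.3296, 0.0901]
tcp_rot: [0.518, 0.855, -0.0, 0.0]
contact_force: [-0.6, -0.4, -0.2]
opening: 0.657
finger_force: 0.0
```

>>> step_arm --increments '[[[0,0,8],[0,0,0]],[[0,0,12],[0,0,0]],[[0,0,20],[0,0,0]],[[0,0,25],[0,0,0]],[[0,0,25],[0,0,0]],[[0,0,25],[0,0,0]],[[0,0,0],[0,0,0]],[[0,0,0],[0,0,0]]]'

```text
time: 16.05
eef_pos: [0.4901, 0.3304, 0.2088]
tcp_rot: [0.518, 0.855, 0.003, 0.002]
contact_force: [0.2, -0.4, -1.4]
opening: 0.645
finger_force: 0.0
```

```bash
python3 - <<'E'
from h import *
s=readout.get_state();C=cam('wrist',s)
im=cams.read_camera('wrist');sc=cams.read_camera('scene')[140:230,400:490];t=cams.read_camera('top')[130:270,330:470]
cv2.imwrite('pics/w7.png',np.hstack([im[50:400,150:550],cv2.resize(sc,(390,350))])[:,:,::-1])
for c in comps(red(im),150):
    r=cv2.minAreaRect(c);b=plane(C,cv2.boxPoints(r),.126);e=b[1]-b[0];f=b[2]-b[1];print(np.round(r[0]),b.mean(0).round(4),np.linalg.norm(e).round(4),np.linalg.norm(f).round(4),np.degrees(np.arctan2(e[1],e[0])).round(1))
E
```

```text
[532.  77.] [0.5623 0.4672 0.126 ] 0.0936 0.009 115.7
[495.  76.] [0.541  0.4563 0.126 ] 0.0911 0.0083 116.0
[604.  79.] [0.6055 0.491  0.126 ] 0.0982 0.0093 116.2
[566.  95.] [0.588  0.4699 0.126 ] 0.076 0.009 115.9
[328. 211.] [0.489  0.3322 0.126 ] 0.0124 0.0482 30.8
[631. 106.] [0.6324 0.4879 0.126 ] 0.0695 0.0058 116.0
[506. 308.] [0.6443 0.3262 0.126 ] 0.0297 0.0231 28.1
```

View pics/w7.png

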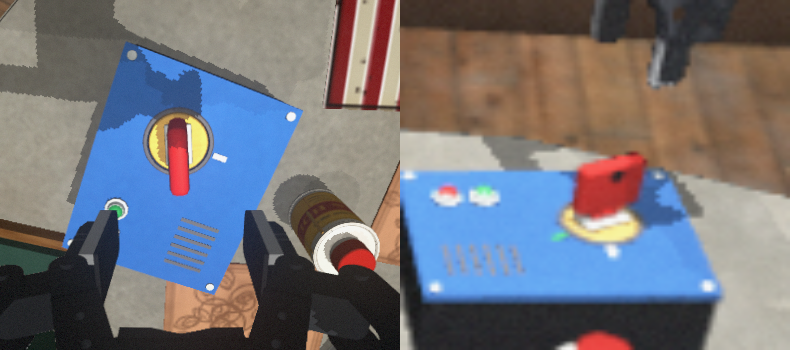

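The key stands seated in the switch with its handle at −59°, 66° clockwise of off, which is 60° plus the play. It lines up with the green mark, the gripper is clear, and the tin is still standing.

```bash
python3 -c "
from plant import sign_off
print(sign_off())"
```

```text
the job is handed in; nothing more can be done
None
```

The red key is fully home in the brass switch and turned clockwise to its stop at on, the gripper is clear of it, the spool, bottle and tin were left alone, and the job is handed in after about 16 s of robot time.

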